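Close the instrument housing and hold it against the sprung stop

TASK

Lay the loose metal cover on the open housing that stands in the screwing jig, lip inside, and press it down firmly until it sits flat all round. Then slide the closed housing along the jig against the sprung stop until the stop has gone in about half its travel (12 of 24 mm, roughly 10 N; never to the end of its travel), and finish holding it there with a steady push, so that a colleague can drive the cover screws. Leave the yellow meter, the transformer and the tape roll alone.

Things in the scene. Friction and masses are not known exactly. Their poses are not given: they have to be found in the camera images.
- jig: Fixed screwing jig on the bench. Origin: at bench level, mid-width of its plywood base (x = -98 to 119 mm, 120 mm wide, 10 mm thick); x runs along the jig from its open end (nearer the robot) to the stop, z up. Two low aluminium rails (tops 18 mm above the bench, inner faces at y = +/-32.5 mm, x = -95 to 85 mm) guide the housing along x. At the far end an aluminium bracket, x = 105 to 119 mm, 60 mm wide, top 56 mm above the bench, carries the sprung stop.
- stop (a joint): How far the sprung stop is pushed in along the jig's +x, in m: 0 at rest, 0.024 at the end of its travel. A spring of 0.8 N per mm without preload pushes it back (about 9.6 N at 0.012). The clear gap between the pad's back and the bracket is 26 mm at rest and 14 mm when half in.
- stop_face (a point): Centre of the stop pad's front face (steel pad 44 mm wide, 28 mm high, 8 mm thick, centre 34 mm above the bench), the face that the housing comes against; axes as the jig's. At rest 71 mm along x from the jig's origin.
- housing: Loose plain aluminium housing, an open-topped box 110 mm long (its x) x 60 wide (y) x 40 high, walls and floor 4 mm, about 0.35 kg, a circuit board inside. Origin: centre of its underside. It stands on the jig's base (underside 10 mm above the bench, rim 50 mm) between the rails, 2.5 mm clear each side, 15 to 55 mm short of the stop, x within a few degrees of the jig's x.
- housing_centre (a point): Centre of the housing, 20 mm above its underside; its near end face is 55 mm from here along -x and is the face to push on.
- housing_mouth (a point): Centre of the housing's open mouth, level with the rim, 40 mm above its underside. The opening is 102 x 52 mm.
- cover: Loose plain aluminium cover, about 0.1 kg, lying on the bench lip down beside the jig, to its left or right. Plate 110 (x) x 60 (y) x 6 mm with small corner screw holes; under it a rounded lip, 98 x 48 mm outside, reaches 5 mm below the plate. Origin: centre at the lip's lower edge. Either way round fits.
- cover_centre (a point): Centre of the cover's plate, half-way through its 6 mm, 8 mm above the lip's lower edge. Grip the plate's edges across its 60 mm width (y). When the cover is seated this point is 3 mm above housing_mouth.
- meter_centre (a point): Centre of a loose yellow pocket meter, 111 x 64 x 28 mm, lying on the other side of the jig from the cover; to be left alone.
- coil_centre (a point): Centre of a loose small transformer, 50 x 46 x 52 mm; to be left alone.
- roll_centre (a point): Centre of a loose roll of pale tape, 100 mm across, 25 mm high; to be left alone.

How it is judged:
By the outcome, as a careful person would: the job done as asked, in the order asked, and still so for the second after the job is handed in, while the arm keeps its last pose, push and grip.
It also fails if it takes over 67 s, if anything falls off the work surface, if the arm or the gripper's body presses on something with over 40 N, if the wrist force passes 120 N, or if a joint passes its speed limit or range.

ROBOT

A 6-joint arm with a two-finger parallel gripper is mounted at the origin on a cart in front of the work surface, level with it; the furniture and walls round the work are solid. World frame = base frame: x ahead of the robot, y to its left, z up, the work surface at z = 0. Lengths are in m, angles in rad, forces in N, time in s.
With the tool pointing down it reaches from about 0.25 to 0.8 m from the base axis. Payload 8.5 kg.
Tool frame: the origin (TCP) lies between the finger pads; the fingertips stand 25 mm ahead of it and the grasp point (between the pads) lies 6 mm ahead of it; z points along the fingers, y is the direction in which the jaws open and shut (so a half turn about z gives the same grasp; the last joint's range is limited). The gripper opens to 85 mm and grips with 20 to 120 N. Pads are 22 mm wide; open, the fingers measure 114 mm over their backs; the gripper's body (76 mm by 85 mm) begins 54 mm behind the grasp point. The pads swing forward as they close: fully open they stand 13 mm farther back than shut.
Start: joints at [1.224, 0.238, -0.013, 1.319, 0, 1.571], TCP at [0.178, 0.494, 0.256] pointing down, gripper open.
Joint ranges: [-2.66, 2.66], [-1.03, 1.9], [-1.14, 1.46], [-1.82, 2.27], [-1.45, 1.34], [-3.14, 3.14]. Speed limits (rad/s): [2.22, 2.22, 2.79, 3.14, 3.14, 3.14].

INTERFACE

Orientations are given as a rotation vector (axis times angle).
In Python, from workcell import robot gives the robot as it stands.
- The arm moves only by the tool play_rows, never from a script. Its argument "targets" is text: rows parted by semicolons, each of 5 numbers parted by spaces: the closure, from -1 (fully open) to 1 (shut), then the shift along the tool's x, y, z scaled (see below), then the turn about the tool's z scaled (see below). In form: hand dx dy dz roll; .... A call has 1 to 10 rows; each row is the pose to reach, as a shift and turn from the pose commanded when the call began, along the tool's axes at that moment; what a row does not reach only later rows make up. The controller multiplies each number of a shift by 0.15 m and each number of a turn by 60 degrees. A row lasts 1/10 s, in which the tool goes at most 50 mm and 8.59 degrees, less where a joint would pass 70% of its speed; a pose out of reach is approached as far as the arm can. A call with a number of a shift or a turn outside -1 to 1 is refused whole. A call with a gripper value outside its range is refused whole. The fingers move at their own pace and stop on an object; "squeeze" is the grip in N (left out, the last holds). Time passes only in rows, so rows that repeat a pose let the fingers close. It gives the time, the measured TCP pose, the force and the opening at its end, in the units of the state.
- robot.state(): the state, without advancing time (a new reading comes with each control period).
- robot.get_image(name): name is "side" or "top"; returns a dict with "color" (480x640x3 uint8, red, green, blue), "intrinsics" (3x3 intrinsics, pixels), "position" and "rotation" of the camera in the world. Camera axes: x right, y down, z forward; pixel columns grow to the right and rows downward; lengths in m; the calibration is good to about 2 mm. A picture is of the moment at which its call begins. There is no depth.
- robot.close_job(): hands the job in, once; it reports no verdict.
The state is a dict: "clock": time; "q": joint angles; "dq": joint speeds; "effort": joint torques, N m; "tool_pos": TCP position; "eef_rot": TCP orientation; "wrist_force": force on the tool from outside, world axes, zero at the start; "torque": the same for the moment, N m; "opening": finger opening in m.
Only numpy, scipy, OpenCV 4.12 (cv2) and the standard library are available. Lean on these libraries where they do the work, as an engineer would, in place of code of your own. Each camera call takes 0.05 s, during which the arm holds its last target.

## Working session

There is one attempt and no reset: what is moved stays moved. The work goes in short steps, Python scripts to look and compute and a tool call to move; the robot and the scene stay as the last step left them, time stands still between calls to the robot, and variables do not carry over. Pictures are saved under pics/ and viewed, and the job is handed in when it is done.

Besides the shell and the picture viewer there is one more tool, called after "Call:" as name(argument=value, ...) on one line, values as JSON. play_rows: Moves the arm, as the interface text tells. Its arguments: {"type":"object","properties":{"targets":{"type":"string"},"squeeze":{"type":"number"}},"required":["targets"]}

```bash
mkdir -p pics
cat > h.py <<'E'
from workcell import robot
import numpy as np, cv2
from scipy.spatial.transform import Rotation as R
def snap(n,f):
    d=robot.get_image(n); cv2.imwrite('pics/'+f+'.png',d['color'][:,:,::-1]); np.savez('pics/'+f+'.npz',**d); return d
def load(f): return dict(np.load('pics/'+f+'.npz'))
def rot(d):
    r=np.array(d['rotation']); return r if r.shape==(3,3) else R.from_rotvec(r).as_matrix()
def ray(d,u,v):
    return rot(d)@np.linalg.inv(d['intrinsics'])@np.array([u,v,1.])
def onz(d,u,v,z):
    r=ray(d,u,v);p=np.array(d['position']);return p+r*(z-p[2])/r[2]
def proj(d,P):
    c=d['intrinsics']@(rot(d).T@(np.array(P)-d['position']));return c[:2]/c[2]
E
python3 - <<'E'
from h import *
print(robot.state())
for n in('top','side'):
    d=snap(n,n+'0');print(d['intrinsics'],d['position'],d['rotation'])
E
```

```text
{'clock': 0.0, 'q': array([ 1.22400607e+00,  2.38757773e-01, -1.42608943e-02,  1.31918254e+00,
       -9.92963114e-06,  1.57079649e+00]), 'dq': array([ 0.00026496, -0.00087171, -0.00050004,  0.00064287, -0.00113299,
        0.00076554]), 'effort': array([-2.23954835e-04, -5.38789487e+01,  3.46437013e+01,  1.82468287e-02,
        5.80811934e-05, -6.19053822e-07]), 'tool_pos': array([0.17831186, 0.49339015, 0.25568708]), 'eef_rot': array([-5.41971279e-01, -3.09425361e+00,  2.17621622e-03]), 'wrist_force': array([ 0.27950536, -0.02286646, -0.19957129]), 'torque': array([ 0.00086631, -0.00866573,  0.01287046]), 'opening': 0.08530334568156707}
[[543.03812196   0.         323.67932798]
 [  0.         543.03812196 248.74599904]
 [  0.           0.           1.        ]] [0.4248154  0.06771275 1.26496092] [-2.12530136  2.18811365 -0.14603468]
[[443.27182786   0.         317.28148703]
 [  0.         443.27182786 228.31242477]
 [  0.           0.           1.        ]] [ 0.24708237 -0.70440839  0.69707439] [-2.20266575  0.44084684 -0.20964388]
```

View pics/top0.png

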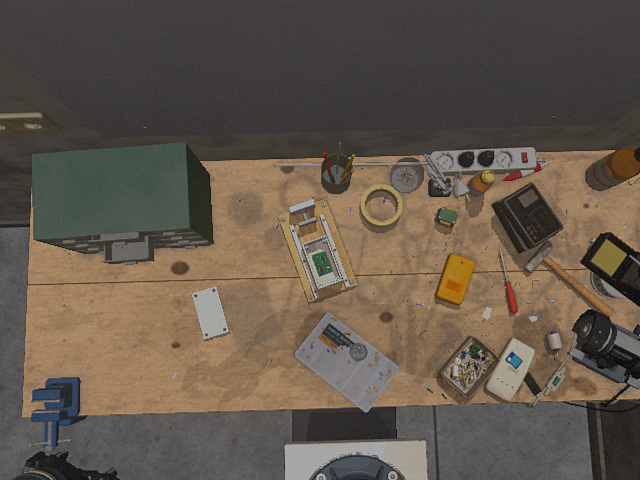

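View pics/side0.png

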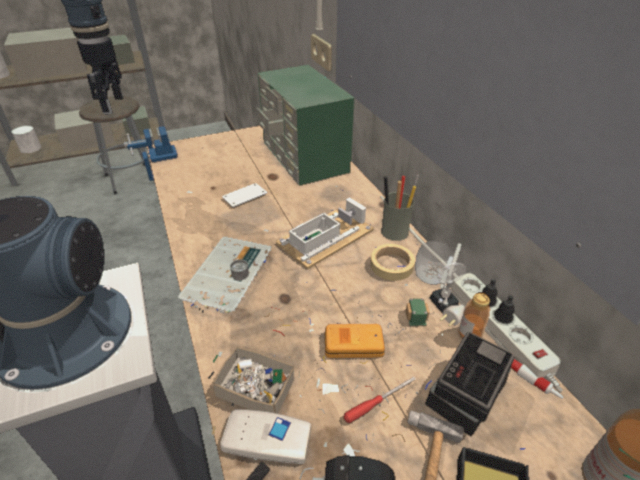

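The top view shows the white cover at about (211,313), the jig and housing at (320,255), the meter at (455,280) and the tape at (381,205). I'll enlarge the crops to get the corners.

Run:
```python
from h import *
a=load('top0')['color'][:,:,::-1]; 
c1=cv2.resize(a[185:310,265:365],None,fx=6,fy=6,interpolation=cv2.INTER_CUBIC)[:600]
cv2.imwrite('pics/c1.png',c1[:, :600])
cv2.imwrite('pics/c2.png',cv2.resize(a[275:350,175:250],None,fx=8,fy=8,interpolation=cv2.INTER_CUBIC))
b=load('side0')['color'][:,:,::-1]
cv2.imwrite('pics/c3.png',cv2.resize(b[170:270,215:375],None,fx=5,fy=5,interpolation=cv2.INTER_CUBIC))
```

```text
(no output)
```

View pics/c1.png

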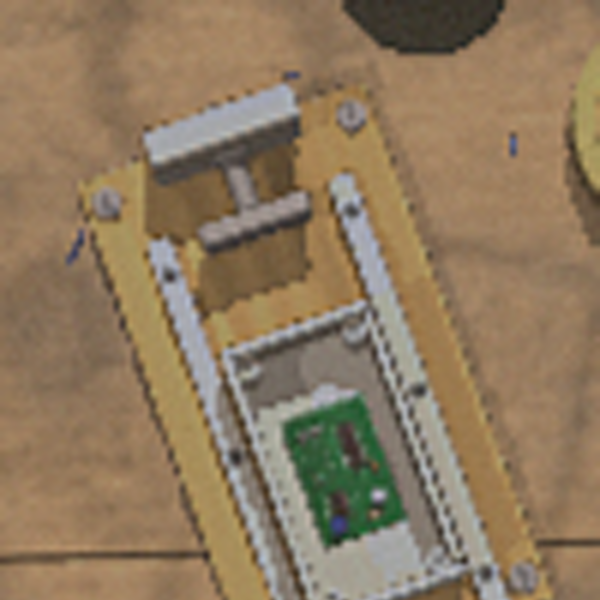

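View pics/c2.png

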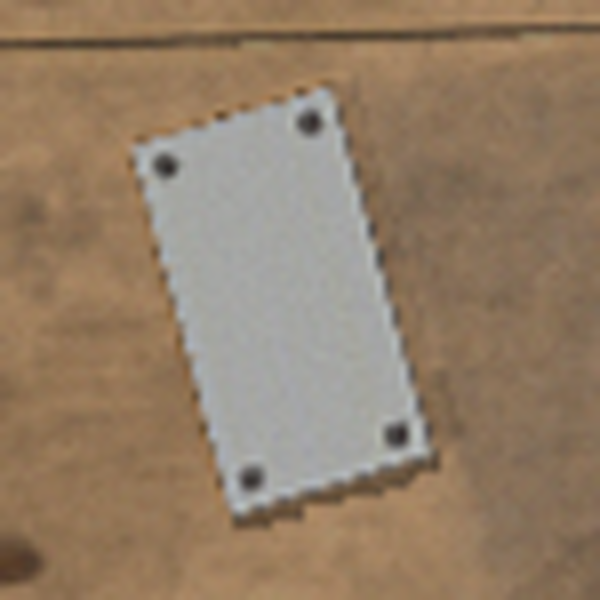

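View pics/c3.png

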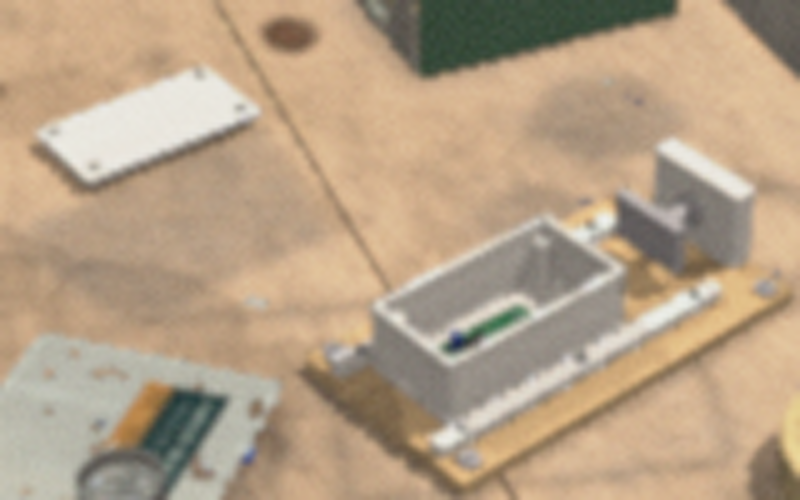

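Run:
```python
from h import *
d=load('top0');a=d['color'][:,:,::-1]
cv2.imwrite('pics/c4.png',cv2.resize(a[230:305,285:360],None,fx=8,fy=8,interpolation=cv2.INTER_CUBIC))
hsv=cv2.cvtColor(a,cv2.COLOR_BGR2HSV)
m=((hsv[:,:,1]<45)&(hsv[:,:,2]>110)).astype(np.uint8)
mm=np.zeros_like(m);mm[275:350,175:250]=m[275:350,175:250]
cs,_=cv2.findContours(mm,cv2.RETR_EXTERNAL,cv2.CHAIN_APPROX_NONE)
c=max(cs,key=cv2.contourArea);r=cv2.minAreaRect(c);b=cv2.boxPoints(r);print(r)
M=cv2.moments(mm,True);print('centroid',M['m10']/M['m00'],M['m01']/M['m00'],onz(d,M['m10']/M['m00'],M['m01']/M['m00'],.011))
P=np.array([onz(d,u,v,.011) for u,v in b]);print(P,P.mean(0),[np.linalg.norm(P[i]-P[i-1]) for i in range(4)])
for i in range(4):
    e=P[i]-P[i-1];print(np.degrees(np.arctan2(e[1],e[0])))
# holes
cr=lambda x,y,u0,v0,s:(u0+(x+.5)/s-.5,v0+(y+.5)/s-.5)
H=np.array([onz(d,*cr(x,y,175,275,8),.011) for x,y in((165,165),(310,122),(397,435),(251,478))])
print('holes',H.mean(0),[np.degrees(np.arctan2(*(H[i]-H[j])[1::-1])) for i,j in((0,3),(1,2))],np.linalg.norm(H[0]-H[3]),np.linalg.norm(H[0]-H[1]))
```

```text
((209.8038330078125, 312.28076171875), (48.50130081176758, 26.136323928833008), 74.74488067626953)
centroid 209.7643207855974 312.2078559738134 [0.44912855 0.32362757 0.011     ]
[[0.49590337 0.36710484 0.011     ]
 [0.51004753 0.30905187 0.011     ]
 [0.40244555 0.28036848 0.011     ]
 [0.38864757 0.33783924 0.011     ]] [0.44926101 0.32359111 0.011     ] [np.float64(0.1111768045425263), np.float64(0.05975118285392083), np.float64(0.1113594257670017), np.float64(0.05910391318902703)]
15.262086699574754
-76.30710857272737
-165.07378691522305
103.50044778956863
holes [0.4496769 0.3239161 0.011    ] [np.float64(15.324428691976976), np.float64(15.249502986518351)] 0.09303414547319064 0.04315915942070122
```

View pics/c4.png

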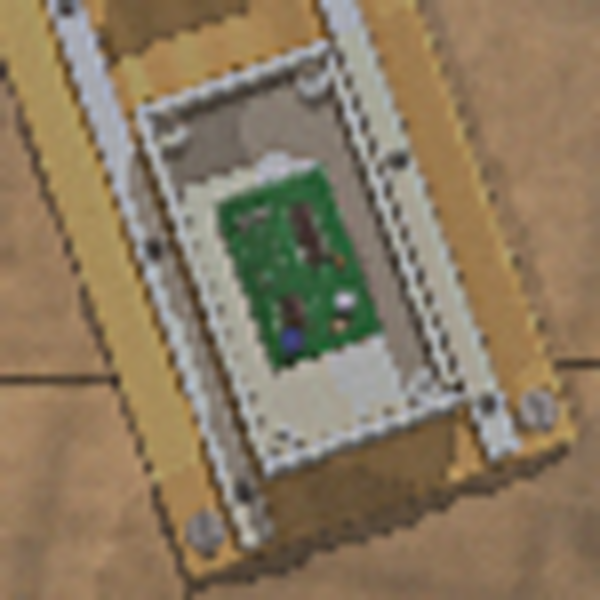

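Run:
```python
from h import *
d=load('top0');s=load('side0')
cr=lambda x,y,u0,v0,s:(u0+(x+.5)/s-.5,v0+(y+.5)/s-.5)
ang=lambda e:np.degrees(np.arctan2(e[1],e[0]))
def rep(n,H):
    print(n,H.round(4).tolist(),H.mean(0).round(4),'ang',ang(H[0]-H[3]),ang(H[1]-H[2]),ang(H[0]-H[1])-90,'len',*[np.linalg.norm(H[i]-H[j]).round(4) for i,j in((0,3),(1,2),(0,1),(3,2))])
rep('rim top',np.array([onz(d,*cr(x,y,285,230,8),.050) for x,y in((139,107),(331,41),(466,395),(268,473))]))
rep('rim side',np.array([onz(s,*cr(x,y,215,170,5),.050) for x,y in((545,215),(628,268),(450,362),(372,305))]))
rep('cover side',np.array([onz(s,*cr(x,y,215,170,5),.011) for x,y in((200,66),(261,110),(90,182),(38,134))]))
# jig: base corners on z=.01: c1 far, c4 near
J=np.array([onz(d,*cr(82,187,265,185,6),.01),onz(d,*cr(368,84,265,185,6),.01),onz(d,*cr(577,440,285,230,8),.01),onz(d,*cr(192,578,285,230,8),.01)])
rep('base',J)
x=(J[0]+J[1]-J[2]-J[3]);x/=np.linalg.norm(x);o=J.mean(0)-x*.0105;print('jig origin',o,ang(x))
y=np.array([-x[1],x[0],0])
for n,z,p in(('pad top front',.048,[(205,248),(310,212)]),('bracket top front',.056,[(152,166),(298,118)])):
    for q in p:
        w=onz(d,*cr(*q,265,185,6),z)-o;print(n,w@x,w@y)
# rails inner edges c4
for q in((250,545),(205,375),(120,150),(495,455),(395,200),(345,60)):
    w=onz(d,*cr(*q,285,230,8),.018)-o;print('rail',w@x,w@y)
```

```text
rim top [[0.5978, 0.1073, 0.05], [0.6151, 0.0526, 0.05], [0.5137, 0.0178, 0.05], [0.4935, 0.0738, 0.05]] [0.555  0.0629 0.05  ] ang 17.822172895906196 18.94543968383225 17.523024565980876 len 0.1095 0.1072 0.0574 0.0596
rim side [[0.5986, 0.1069, 0.05], [0.6183, 0.052, 0.05], [0.5144, 0.0198, 0.05], [0.4957, 0.0727, 0.05]] [0.5568 0.0628 0.05  ] ang 18.3924269918816 17.238248750888605 19.77444883789913 len 0.1084 0.1088 0.0583 0.0561
cover side [[0.4939, 0.3661, 0.011], [0.5125, 0.3087, 0.011], [0.4072, 0.2775, 0.011], [0.3919, 0.3335, 0.011]] [0.4514 0.3214 0.011 ] ang 17.759344598338778 16.47885066632619 17.95748690846048 len 0.107 0.1098 0.0604 0.058
base [[0.6695, 0.1627, 0.01], [0.7075, 0.0495, 0.01], [0.5027, -0.0155, 0.01], [0.4663, 0.0967, 0.01]] [0.5865 0.0734 0.01  ] ang 17.979161189651297 17.616972105874854 18.53993169300051 len 0.2137 0.2149 0.1193 0.118
jig origin [0.57649636 0.0701533  0.01      ] 17.797582387636048
pad top front 0.0712173130197347 0.022865607100806564
pad top front 0.07104344706225216 -0.01922113847095987
bracket top front 0.10610076820931418 0.03157453656497862
bracket top front 0.10519091627571374 -0.026505000654726822
rail -0.09380871004574537 0.04013909728292802
rail -0.043533070197325455 0.036176161982519266
rail 0.026243677411097437 0.037812037070568266
rail -0.09295789898678851 -0.03466918445905674
rail -0.013998424179908006 -0.03235405104401681
rail 0.029388078515358237 -0.032409889037303775
```

```bash
cat >> h.py <<'E'
def plan(P,yaw_y=None):
    s=robot.state();T=R.from_rotvec(s['eef_rot']).as_matrix()
    ya=np.degrees(np.arctan2(T[1,1],T[0,1]))
    dd=T.T@(np.array(P)-s['tool_pos'])
    print('clk',s['clock'],'pos',s['tool_pos'].round(4),'yaw_y',ya.round(2),'F',s['wrist_force'].round(1),'open',round(s['opening'],4),'tilt',T[:2,2].round(4))
    print('units',(dd/.15).round(3),'roll',None if yaw_y is None else round(-(yaw_y-ya)/60,3))
E
python3 -c "
from h import *
plan([.4497,.3236,.12],105.3)"
```

```text
clk 0.1 pos [0.1783 0.4934 0.2557] yaw_y 70.13 F [-0.4  0.1 -0.6] open 0.0857 tilt [-0.0004 -0.0012]
units [-2.086 -0.449  0.906] roll -0.586
```

Call:
play_rows(targets="-1 -0.33 -0.08 0.1 -0.14; -1 -0.66 -0.15 0.2 -0.28; -1 -1 -0.22 0.3 -0.42; -1 -1 -0.22 0.3 -0.586; -1 -1 -0.22 0.3 -0.586; -1 -1 -0.22 0.3 -0.586")

```text
clock: 0.7
tool_pos: [0.3088, 0.4109, 0.2107]
eef_rot: [0.416, -3.113, 0.001]
wrist_force: [-0.2, 0.9, -1.3]
opening: 0.0855
```

```bash
python3 -c "
from h import *
plan([.4497,.3236,.12],105.3)"
```

```text
clk 0.7 pos [0.3088 0.4109 0.2107] yaw_y 105.23 F [-0.2  0.9 -1.3] open 0.0855 tilt [-0.0008 -0.001 ]
units [-0.754 -0.808  0.605] roll -0.001
```

Call:
play_rows(targets="-1 -0.25 -0.27 0.2 0; -1 -0.5 -0.54 0.4 0; -1 -0.754 -0.808 0.605 0; -1 -0.754 -0.808 0.605 0; -1 -0.754 -0.808 0.605 0; -1 -0.754 -0.808 0.605 0")

```text
clock: 1.3
tool_pos: [0.4492, 0.3244, 0.12]
eef_rot: [0.414, -3.113, 0.001]
wrist_force: [0.0, 0.7, -0.1]
opening: 0.0852
```

```bash
python3 -c "
from h import *
snap('top','top1');snap('side','side1')
plan([.4497,.3236,.026],105.3)
for n in('top1','side1'):
    d=load(n);P=proj(d,robot.state()['tool_pos']);print(P)
    x,y=int(P[0]),int(P[1]);cv2.imwrite('pics/'+n+'c.png',cv2.resize(d['color'][max(0,y-60):y+60,max(0,x-70):x+70,::-1],None,fx=5,fy=5))
"
```

```text
clk 1.4 pos [0.4488 0.3254 0.1211] yaw_y 105.3 F [-0.8 -0.5 -0. ] open 0.0857 tilt [0.0002 0.0004]
units [-0.003 -0.014  0.634] roll -0.0
[198.15076563 311.69637725]
[238.57111156 158.50288064]
```

View pics/side1c.png

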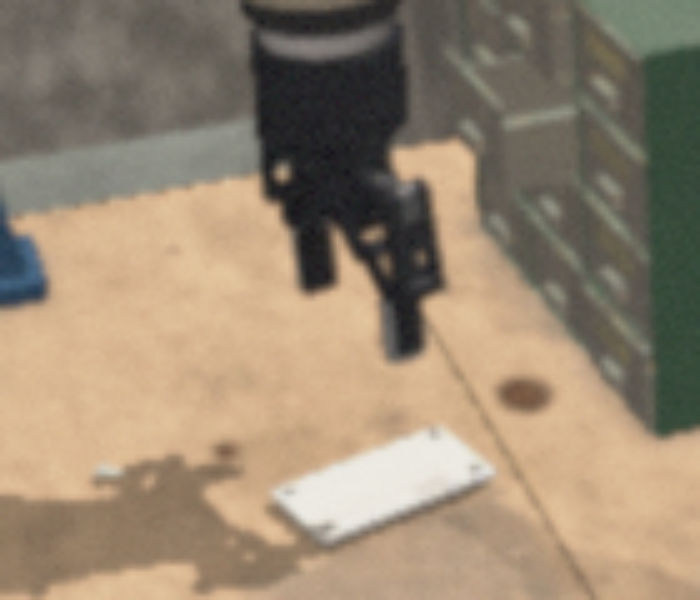

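View pics/top1c.png

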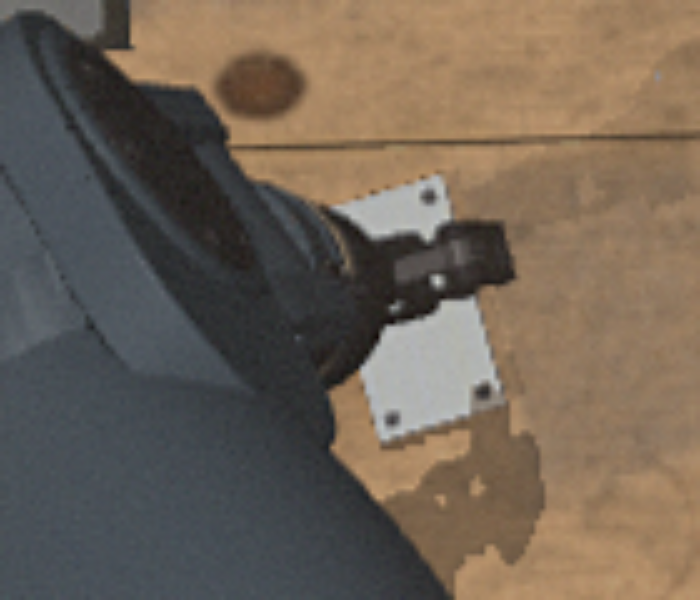

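The gripper is over the cover and its jaws line up with the cover's width. Going down.

Call:
play_rows(targets="-1 0 -0.01 0.2 0; -1 0 -0.014 0.4 0; -1 -0.003 -0.014 0.55 0; -1 -0.003 -0.014 0.627 0; -1 -0.003 -0.014 0.627 0; -1 -0.003 -0.014 0.627 0; -1 -0.003 -0.014 0.627 0")

```text
clock: 2.1
tool_pos: [0.4509, 0.3235, 0.0279]
eef_rot: [-0.418, 3.112, 0.002]
wrist_force: [1.2, -0.6, -1.6]
opening: 0.0853
```

Call:
play_rows(targets="1 0 0 0 0; 1 0 0 0 0; 1 0 0 0 0; 1 0 0 0 0; 1 0 0 0 0; 1 0 0 0 0; 1 0 0 0 0; 1 0 0 0 0", squeeze=50)

```text
clock: 2.9
tool_pos: [0.4508, 0.3229, 0.0278]
eef_rot: [-0.417, 3.112, 0.001]
wrist_force: [-1.8, -0.6, 10.7]
opening: 0.0577
```

```bash
python3 -c "
from h import *
plan([.4497,.3236,.026],105.3)
d=snap('side','side2')
x,y=235,185;cv2.imwrite('pics/s2c.png',cv2.resize(d['color'][y-50:y+50,x-60:x+60,::-1],None,fx=6,fy=6))
"
```

```text
clk 2.9 pos [0.4508 0.3229 0.0278] yaw_y 105.28 F [-1.8 -0.6 10.7] open 0.0577 tilt [0.0013 0.0009]
units [0.006 0.006 0.012] roll -0.0
```

View pics/s2c.png

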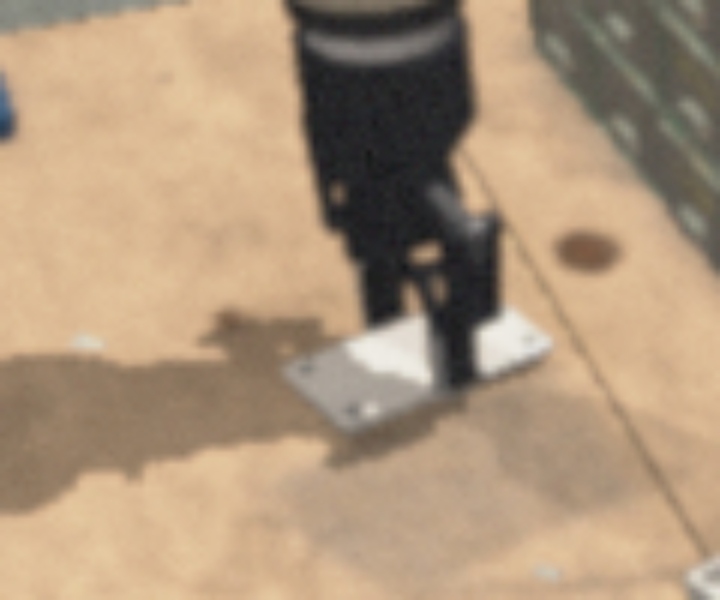

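Call:
play_rows(targets="1 0 0 -0.1 0; 1 0 0 -0.25 0; 1 0 0 -0.45 0; 1 0 0 -0.65 0; 1 0 0 -0.65 0; 1 0 0 -0.65 0")

```text
clock: 3.55
tool_pos: [0.4507, 0.3228, 0.1246]
eef_rot: [-0.417, 3.112, 0.001]
wrist_force: [-0.1, -0.1, -0.8]
opening: 0.0574
```

```bash
python3 -c "
from h import *
plan([.4497,.3236,.026],105.3)
d=snap('side','side3')
x,y=238,165;cv2.imwrite('pics/s3c.png',cv2.resize(d['color'][y-50:y+50,x-60:x+60,::-1],None,fx=6,fy=6))
"
```

```text
clk 3.55 pos [0.4507 0.3228 0.1246] yaw_y 105.27 F [-0.1 -0.1 -0.8] open 0.0574 tilt [0.0014 0.0009]
units [0.006 0.006 0.657] roll -0.0
```

View pics/s3c.png

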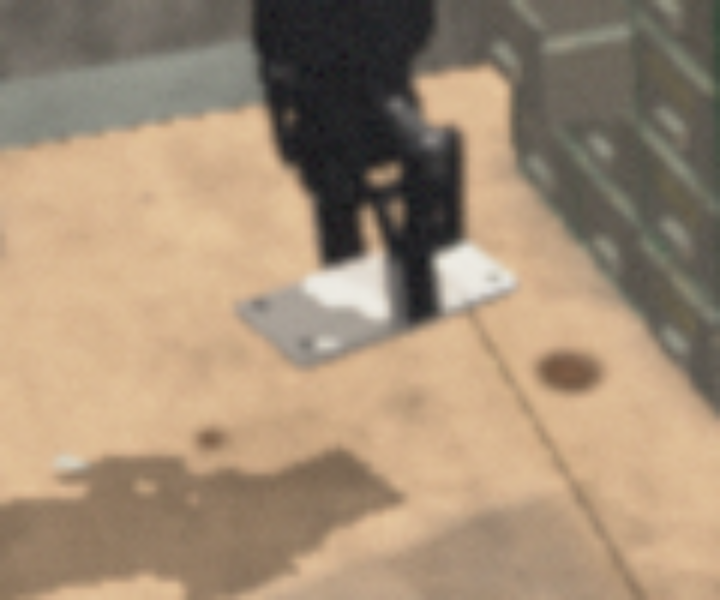

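```bash
python3 -c "
from h import *
plan([.5558,.0628,.125],108)
"
```

```text
clk 3.6 pos [0.4501 0.3224 0.1237] yaw_y 105.28 F [-0.3  0.3 -0.5] open 0.0574 tilt [-0.0002 -0.0002]
units [-0.223 -1.855 -0.009] roll -0.045
```

Call:
play_rows(targets="1 -0.02 -0.15 0 0; 1 -0.05 -0.38 0 -0.02; 1 -0.08 -0.64 0 -0.045; 1 -0.11 -0.9 0 -0.045; 1 -0.11 -0.94 0 -0.045; 1 -0.11 -0.94 0 -0.045")

```text
clock: 4.2
tool_pos: [0.5031, 0.1897, 0.1228]
eef_rot: [0.487, -3.101, 0.001]
wrist_force: [-0.3, -0.2, -0.7]
opening: 0.0577
```

```bash
python3 -c "
from h import *
plan([.5558,.0628,.125],108)
"
```

```text
clk 4.2 pos [0.5031 0.1897 0.1228] yaw_y 107.84 F [-0.3 -0.2 -0.7] open 0.0577 tilt [-0.0021 -0.0007]
units [-0.075 -0.913 -0.015] roll -0.003
```

Call:
play_rows(targets="1 -0.02 -0.22 0 0; 1 -0.04 -0.47 0 0; 1 -0.06 -0.71 0 0; 1 -0.075 -0.913 0 0; 1 -0.075 -0.913 0 0; 1 -0.075 -0.913 0 0; 1 -0.075 -0.913 0 0")

```text
clock: 4.9
tool_pos: [0.5558, 0.0656, 0.1236]
eef_rot: [0.493, -3.102, -0.001]
wrist_force: [0.2, 1.0, -0.9]
opening: 0.0577
```

```bash
python3 -c "
from h import *
t=snap('top','top4');d=snap('side','side4')
plan([.5558,.0628,.125],108)
cv2.imwrite('pics/t4c.png',cv2.resize(t['color'][200:300,270:370,::-1],None,fx=6,fy=6,interpolation=cv2.INTER_CUBIC))
cv2.imwrite('pics/s4c.png',cv2.resize(d['color'][160:280,235:385,::-1],None,fx=5,fy=5,interpolation=cv2.INTER_CUBIC))
"
```

```text
clk 5.0 pos [0.5559 0.0656 0.1238] yaw_y 108.09 F [-0.3  0.3 -1.1] open 0.0576 tilt [-0.0006  0.0001]
units [ 0.006 -0.017 -0.008] roll 0.002
```

View pics/t4c.png

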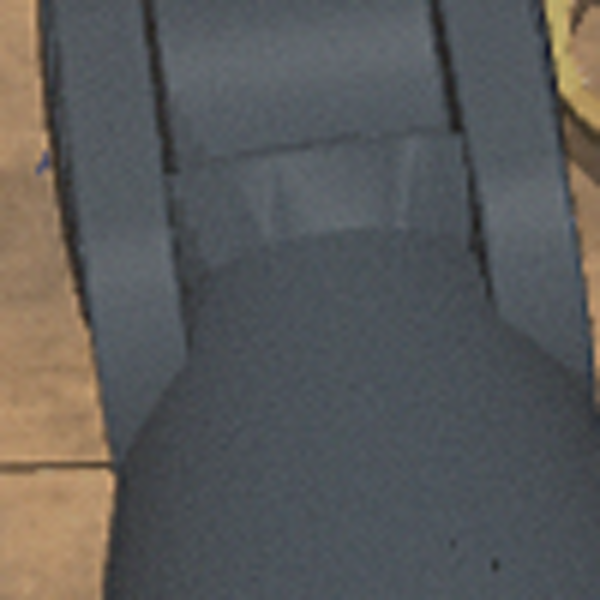

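View pics/s4c.png

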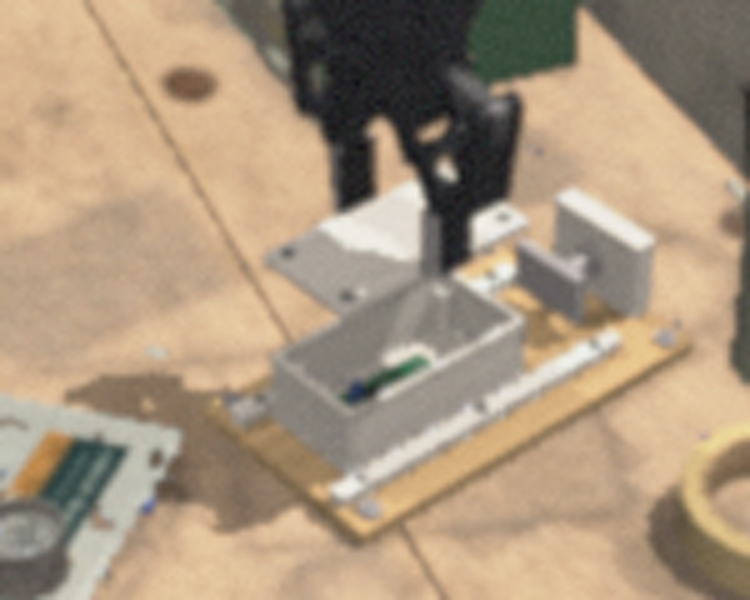

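Run:
```python
from h import *
s=load('side4');p=robot.state()['tool_pos']
cr=lambda x,y,f=5:(235+(x+.5)/f-.5,160+(y+.5)/f-.5)
for z in (.102,.107,.110):
    h=[onz(s,*cr(*q),z) for q in((288,252),(348,296),(503,217))]
    c=[onz(s,*cr(*q),z) for q in((266,259),(340,313),(527,218))]
    print(z,'holes',np.linalg.norm(h[0]-h[1]).round(4),np.linalg.norm(h[1]-h[2]).round(4),'ctr',((h[0]+h[2])/2).round(4),np.degrees(np.arctan2(*(h[2]-h[1])[1::-1])).round(1),
     'corners',np.linalg.norm(c[0]-c[1]).round(4),np.linalg.norm(c[1]-c[2]).round(4),'ctr',((c[0]+c[2])/2).round(4),'minus tcp',((h[0]+h[2])/2-p).round(4))
r=np.array([onz(s,*cr(*q),.05) for q in((443,272),(523,322),(350,408),(272,357))]);print(r.mean(0),[np.linalg.norm(r[i]-r[i-1]).round(4) for i in range(4)])
print((r[0]+r[2])/2,(r[1]+r[3])/2)
```

```text
0.102 holes 0.0439 0.0937 ctr [0.5592 0.0724 0.102 ] 18.1 corners 0.0535 0.1122 ctr [0.5586 0.0693 0.102 ] minus tcp [ 0.0033  0.0069 -0.0218]
0.107 holes 0.0435 0.0929 ctr [0.5566 0.0659 0.107 ] 18.1 corners 0.0531 0.1113 ctr [0.556  0.0628 0.107 ] minus tcp [ 0.0007  0.0003 -0.0168]
0.11 holes 0.0433 0.0925 ctr [0.555 0.062 0.11 ] 18.1 corners 0.0528 0.1107 ctr [0.5544 0.0589 0.11  ] minus tcp [-0.0009 -0.0036 -0.0138]
[0.55521379 0.06140134 0.05      ] [np.float64(0.1048), np.float64(0.0553), np.float64(0.1032), np.float64(0.0528)]
[0.55541016 0.06214072 0.05      ] [0.55501742 0.06066196 0.05      ]
```

Call:
play_rows(targets="1 0.006 -0.02 0.08 0.002; 1 0.006 -0.02 0.16 0.002; 1 0.006 -0.02 0.23 0.002; 1 0.006 -0.02 0.26 0.002; 1 0.006 -0.02 0.26 0.002; 1 0.006 -0.02 0.26 0.002; 1 0.006 -0.02 0.26 0.002")

```text
clock: 5.7
tool_pos: [0.5568, 0.0611, 0.0854]
eef_rot: [-0.488, 3.103, -0.0]
wrist_force: [-0.0, 0.4, -1.2]
opening: 0.0575
```

```bash
python3 -c "
from h import *
d=snap('side','side5')
plan([.5555,.0628,.0728],108)
cv2.imwrite('pics/s5c.png',cv2.resize(d['color'][190:270,270:360,::-1],None,fx=7,fy=7,interpolation=cv2.INTER_CUBIC))
"
```

```text
clk 5.75 pos [0.5568 0.0611 0.0854] yaw_y 107.87 F [-0.5 -0.4 -0.9] open 0.0573 tilt [ 0.0008 -0.    ]
units [0.005 0.013 0.084] roll -0.002
```

View pics/s5c.png

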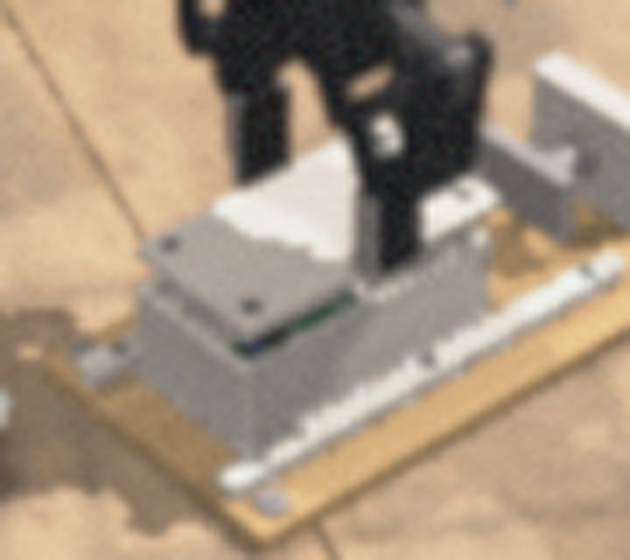

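```bash
cat > m.py <<'E'
from h import *
s=load('side5');p=robot.state()['tool_pos'];print(p)
cr=lambda x,y,f=7:(270+(x+.5)/f-.5,190+(y+.5)/f-.5)
X=np.array([np.cos(np.radians(18)),np.sin(np.radians(18))]);Y=np.array([-X[1],X[0]])
for nm,z,L in(('cover',.0686,((142,247),(243,334),(500,190))),('rim',.05,((138,288),(250,367),(489,236))),('holes',.0686,((170,242),(250,304),(466,192)))):
    c=np.array([onz(s,*cr(*q),z)[:2]-p[:2] for q in L]); print(nm,[( (a@X*1e3).round(1),(a@Y*1e3).round(1)) for a in c],'ctr', (((c[0]+c[2])/2)@X*1e3).round(1),(((c[0]+c[2])/2)@Y*1e3).round(1))
E
python3 m.py
```

```text
[0.55682783 0.06111564 0.08544072]
cover [(np.float64(-53.7), np.float64(26.4)), (np.float64(-57.1), np.float64(-30.5)), (np.float64(57.4), np.float64(-27.8))] ctr 1.9 -0.7
rim [(np.float64(-54.3), np.float64(29.1)), (np.float64(-52.0), np.float64(-27.2)), (np.float64(54.1), np.float64(-26.7))] ctr -0.1 1.2
holes [(np.float64(-45.0), np.float64(22.5)), (np.float64(-45.7), np.float64(-20.1)), (np.float64(47.9), np.float64(-21.1))] ctr 1.5 0.7
```

```bash
python3 -c "
from h import *
plan([.5547,.0622,.0728],108)
"
```

```text
clk 5.75 pos [0.5568 0.0611 0.0854] yaw_y 107.87 F [-0.5 -0.4 -0.9] open 0.0573 tilt [ 0.0008 -0.    ]
units [0.011 0.011 0.084] roll -0.002
```

Call:
play_rows(targets="1 0.011 0.011 0 -0.002; 1 0.011 0.011 0 -0.002; 1 0.011 0.011 0 -0.002; 1 0.011 0.011 0 -0.002")

```text
clock: 6.15
tool_pos: [0.5544, 0.0622, 0.0851]
eef_rot: [-0.491, 3.103, -0.0]
wrist_force: [0.7, 0.6, -0.9]
opening: 0.0577
```

```bash
python3 -c "
from h import *
plan([.5547,.0622,.0728],108)
"
```

```text
clk 6.15 pos [0.5544 0.0622 0.0851] yaw_y 107.99 F [ 0.7  0.6 -0.9] open 0.0577 tilt [ 0.0002 -0.0001]
units [-0.002 -0.001  0.082] roll -0.0
```

Call:
play_rows(targets="1 -0.002 0 0.02 0; 1 -0.002 0 0.04 0; 1 -0.002 0 0.055 0; 1 -0.002 0 0.065 0; 1 -0.002 0 0.065 0; 1 -0.002 0 0.065 0")

```text
clock: 6.75
tool_pos: [0.5547, 0.0623, 0.0752]
eef_rot: [0.491, -3.103, 0.0]
wrist_force: [-1.0, -0.9, -2.0]
opening: 0.0576
```

```bash
python3 -c "
from h import *
d=snap('side','side6')
plan([.5547,.0622,.0728],108)
cv2.imwrite('pics/s6c.png',cv2.resize(d['color'][190:270,270:360,::-1],None,fx=7,fy=7,interpolation=cv2.INTER_CUBIC))
"
```

```text
clk 6.8 pos [0.5548 0.0623 0.0753] yaw_y 107.99 F [ 0.9  0.5 -0.2] open 0.0579 tilt [ 0.     -0.0001]
units [ 0.    -0.     0.017] roll -0.0
```

View pics/s6c.png

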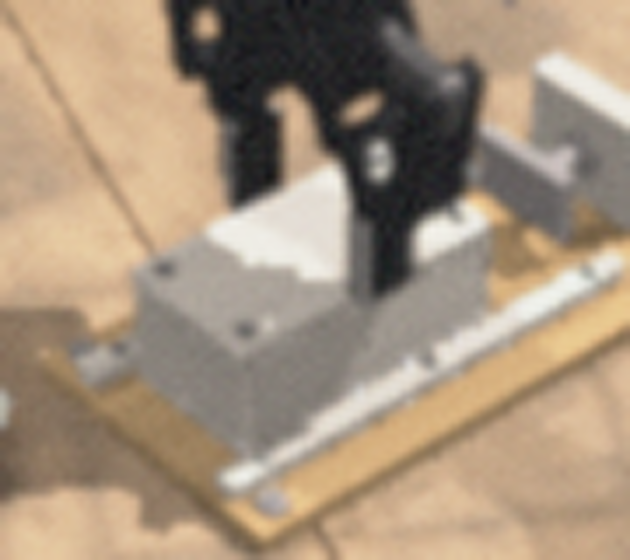

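No contact force and the edges line up, so the lip is entering the mouth. I'll keep lowering.

Call:
play_rows(targets="1 0 0 0.006 0; 1 0 0 0.012 0; 1 0 0 0.02 0; 1 0 0 0.02 0; 1 0 0 0.02 0")

```text
clock: 7.3
tool_pos: [0.5548, 0.0623, 0.0729]
eef_rot: [-0.491, 3.102, -0.0]
wrist_force: [-2.2, -0.6, 7.1]
opening: 0.0572
```

Call:
play_rows(targets="1 0 0 0.006 0; 1 0 0 0.012 0; 1 0 0 0.012 0; 1 0 0 0.012 0")

```text
clock: 7.7
tool_pos: [0.5548, 0.0623, 0.0727]
eef_rot: [-0.491, 3.101, -0.0]
wrist_force: [-8.5, -1.5, 24.6]
opening: 0.0578
```

Call:
play_rows(targets="1 0 0 -0.014 0; 1 0 0 -0.014 0; -1 0 0 -0.014 0; -1 0 0 -0.014 0; -1 0 0 -0.014 0; -1 0 0 -0.014 0; -1 0 0 -0.014 0; -1 0 0 -0.3 0; -1 0 0 -0.4 0; -1 0 0 -0.4 0")

```text
clock: 8.7
tool_pos: [0.5562, 0.0624, 0.1329]
eef_rot: [-0.491, 3.099, -0.0]
wrist_force: [0.5, 0.1, 0.1]
opening: 0.0853
```

```bash
python3 -c "
from h import *
d=snap('side','side7')
plan([.5547,.0622,.085],108)
cv2.imwrite('pics/s7c.png',cv2.resize(d['color'][190:270,270:360,::-1],None,fx=7,fy=7,interpolation=cv2.INTER_CUBIC))
"
```

```text
clk 8.75 pos [0.5554 0.0624 0.1313] yaw_y 107.99 F [ 0.1  0.1 -0.4] open 0.0855 tilt [0.0021 0.0001]
units [0.005 0.001 0.309] roll -0.0
```

View pics/s7c.png

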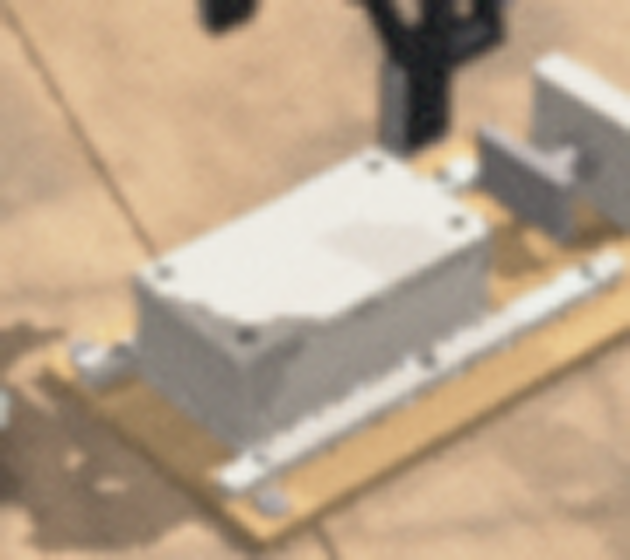

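Call:
play_rows(targets="1 0.003 0 0.08 0; 1 0.005 0 0.16 0; 1 0.005 0 0.22 0; 1 0.005 0 0.22 0; 1 0.005 0 0.22 0; 1 0.005 0 0.22 0; 1 0.005 0 0.22 0; 1 0.005 0 0.22 0; 1 0.005 0 0.22 0; 1 0.005 0 0.22 0", squeeze=40)

```text
clock: 9.75
tool_pos: [0.5541, 0.062, 0.0976]
eef_rot: [-0.491, 3.103, -0.0]
wrist_force: [-0.2, -0.6, 0.3]
opening: 0.0001
```

Call:
play_rows(targets="1 0 0 0.03 0; 1 0 0 0.06 0; 1 0 0 0.09 0; 1 0 0 0.1 0; 1 0 0 0.1 0")

```text
clock: 10.25
tool_pos: [0.5537, 0.062, 0.082]
eef_rot: [0.491, -3.102, 0.0]
wrist_force: [0.4, 0.4, -0.1]
opening: -0.0001
```

Call:
play_rows(targets="1 0 0 0.01 0; 1 0 0 0.02 0; 1 0 0 0.02 0; 1 0 0 0.02 0")

```text
clock: 10.65
tool_pos: [0.5542, 0.0621, 0.081]
eef_rot: [-0.491, 3.102, -0.0]
wrist_force: [-5.6, -1.9, 16.1]
opening: -0.0002
```

Call:
play_rows(targets="1 0 0 0.007 0; 1 0 0 0.014 0; 1 0 0 0.014 0; 1 0 0 0.014 0")

```text
clock: 11.05
tool_pos: [0.5542, 0.0621, 0.0809]
eef_rot: [-0.491, 3.1, -0.0]
wrist_force: [-11.8, -1.5, 37.7]
opening: 0.0004
```

Call:
play_rows(targets="1 0 0 -0.06 0; 1 0 0 -0.07 0; 1 0.12 0 -0.07 0; 1 0.24 0 -0.07 0; 1 0.24 0 -0.04 0; 1 0.24 0 -0.02 0; 1 0.24 0 0 0; 1 0.24 0 0 0; 1 0.24 0 0 0")

```text
clock: 11.95
tool_pos: [0.5196, 0.0508, 0.0808]
eef_rot: [-0.491, 3.102, -0.001]
wrist_force: [-19.7, -3.6, 52.3]
opening: -0.0
```

Call:
play_rows(targets="1 0 0 -0.06 0; 1 0 0 -0.07 0; 1 -0.15 0 -0.07 0; 1 -0.32 0 -0.07 0; 1 -0.48 0 -0.07 0; 1 -0.48 0 -0.04 0; 1 -0.48 0 -0.02 0; 1 -0.48 0 0 0; 1 -0.48 0 0 0; 1 -0.48 0 0 0")

```text
clock: 12.95
tool_pos: [0.5903, 0.0738, 0.0809]
eef_rot: [-0.491, 3.096, 0.001]
wrist_force: [-3.2, 2.5, 32.8]
opening: -0.0001
```

Contact height matches at the centre and both ends (0.0808–0.0809), so the cover is flat. I'll lift and move behind the near end face.

Call:
play_rows(targets="1 0 0 -0.12 0; 1 0 0 -0.25 0; 1 0.2 0 -0.25 0; 1 0.45 0 -0.25 0; 1 0.7 0 -0.25 0; 1 0.88 0 -0.25 0; 1 0.88 0 -0.25 0; 1 0.88 0 -0.25 0; 1 0.88 0 -0.25 0")

```text
clock: 13.85
tool_pos: [0.4634, 0.0325, 0.1147]
eef_rot: [-0.491, 3.102, -0.0]
wrist_force: [0.6, 0.6, -0.3]
opening: -0.0002
```

```bash
python3 -c "
from h import *
d=snap('side','side8');t=snap('top','top8')
plan([.4768,.0372,.05],108)
cv2.imwrite('pics/s8c.png',cv2.resize(d['color'][180:280,260:370,::-1],None,fx=6,fy=6,interpolation=cv2.INTER_CUBIC))
cv2.imwrite('pics/t8c.png',cv2.resize(t['color'][190:310,270:370,::-1],None,fx=5,fy=5,interpolation=cv2.INTER_CUBIC))
"
```

```text
clk 13.95 pos [0.4635 0.0326 0.1146] yaw_y 108.0 F [-0.1  0.6  0. ] open 0.0001 tilt [ 0.0001 -0.0001]
units [-0.094  0.002  0.431] roll 0.0
```

View pics/s8c.png

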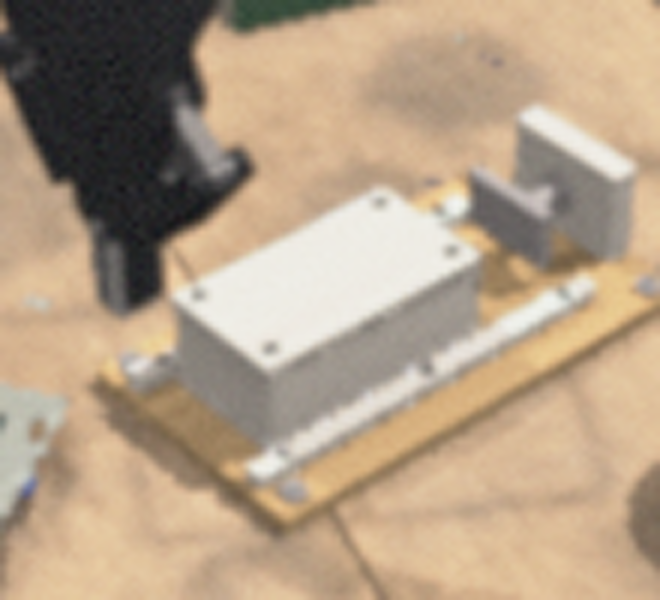

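View pics/t8c.png

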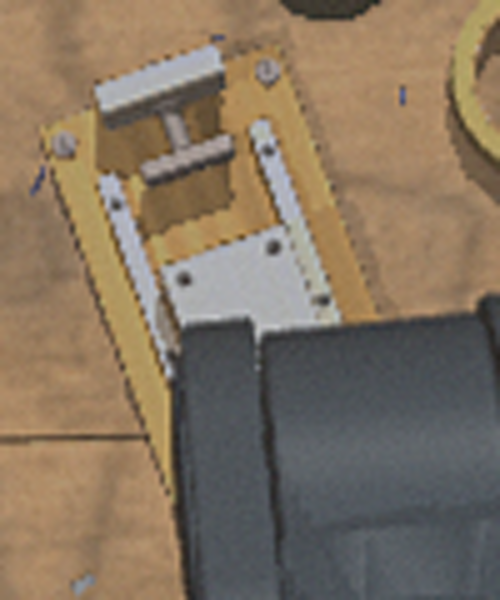

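Call:
play_rows(targets="1 0 0 0.15 0; 1 0 0 0.3 0; 1 0 0 0.42 0; 1 0 0 0.464 0; 1 0 0 0.464 0; 1 0 0 0.464 0; 1 0 0 0.464 0")

```text
clock: 14.65
tool_pos: [0.4634, 0.0325, 0.046]
eef_rot: [-0.491, 3.102, -0.0]
wrist_force: [0.4, 0.3, -0.1]
opening: 0.0
```

Call:
play_rows(targets="1 -0.04 0 0 0; 1 -0.08 0 0 0; 1 -0.12 0 0 0; 1 -0.15 0 0 0; 1 -0.15 0 0 0; 1 -0.15 0 0 0")

```text
clock: 15.25
tool_pos: [0.484, 0.0394, 0.0451]
eef_rot: [0.491, -3.102, 0.0]
wrist_force: [0.2, -0.8, -1.3]
opening: 0.0002
```

Call:
play_rows(targets="1 -0.01 0 0 0; 1 -0.02 0 0 0; 1 -0.03 0 0 0; 1 -0.04 0 0 0; 1 -0.05 0 0 0; 1 -0.06 0 0 0; 1 -0.06 0 0 0")

```text
clock: 15.95
tool_pos: [0.4923, 0.0421, 0.0452]
eef_rot: [0.491, -3.102, 0.0]
wrist_force: [-1.4, -1.1, 1.5]
opening: -0.0002
```

```bash
python3 -c "
from h import *
d=snap('side','side9')
plan([.4768,.0372,.045],108)
cv2.imwrite('pics/s9c.png',cv2.resize(d['color'][180:280,260:370,::-1],None,fx=6,fy=6,interpolation=cv2.INTER_CUBIC))
"
```

```text
clk 16.0 pos [0.4923 0.0421 0.0452] yaw_y 107.99 F [-2.6 -0.6  0.1] open -0.0001 tilt [-0.0006 -0.0002]
units [0.109 0.001 0.001] roll -0.0
```

View pics/s9c.png

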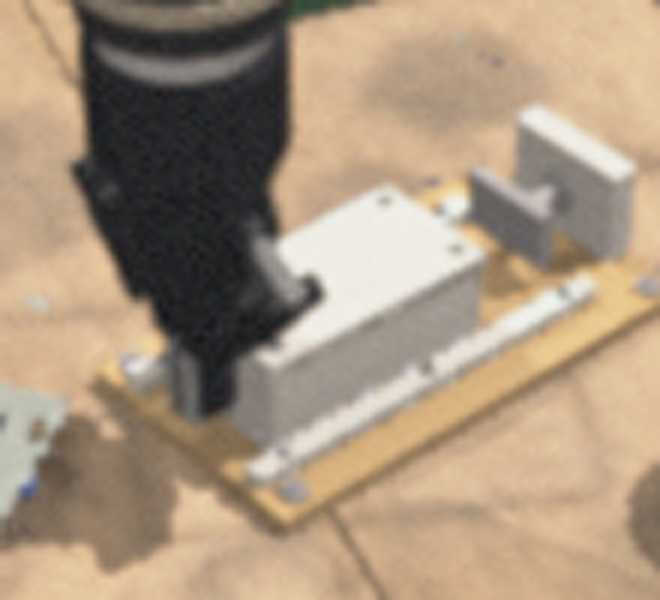

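Call:
play_rows(targets="1 -0.02 0 0 0; 1 -0.04 0 0 0; 1 -0.06 0 0 0; 1 -0.08 0 0 0; 1 -0.1 0 0 0; 1 -0.12 0 0 0; 1 -0.14 0 0 0; 1 -0.16 0 0 0; 1 -0.18 0 0 0; 1 -0.2 0 0 0")

```text
clock: 17.0
tool_pos: [0.5215, 0.0515, 0.0453]
eef_rot: [-0.491, 3.103, -0.0]
wrist_force: [-1.6, -0.6, -1.0]
opening: -0.0001
```

```bash
python3 -c "
from h import *
d=snap('side','side10');t=snap('top','top10')
plan([.4768,.0372,.045],108)
cv2.imwrite('pics/s10c.png',cv2.resize(d['color'][180:280,260:370,::-1],None,fx=6,fy=6,interpolation=cv2.INTER_CUBIC))
cv2.imwrite('pics/t10c.png',cv2.resize(t['color'][190:270,270:370,::-1],None,fx=6,fy=6,interpolation=cv2.INTER_CUBIC))
"
```

```text
clk 17.1 pos [0.522  0.0516 0.0454] yaw_y 108.0 F [-0.   0.6  0.2] open -0.0001 tilt [0.001  0.0001]
units [0.316 0.002 0.002] roll -0.0
```

View pics/s10c.png

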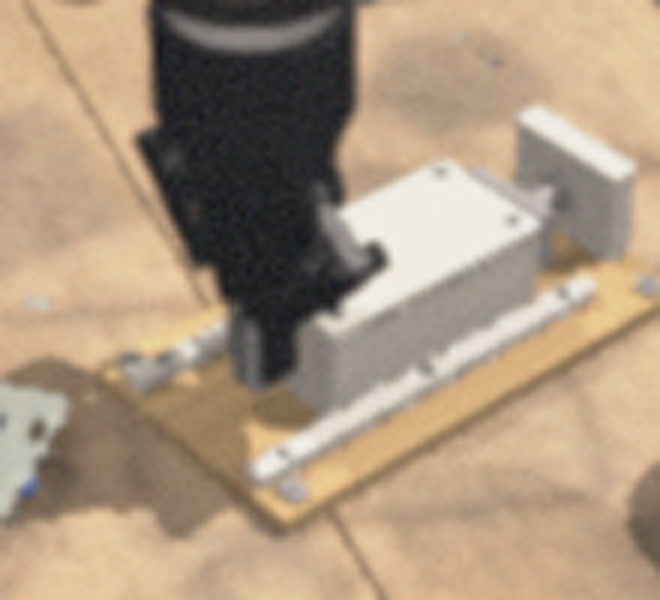

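View pics/t10c.png

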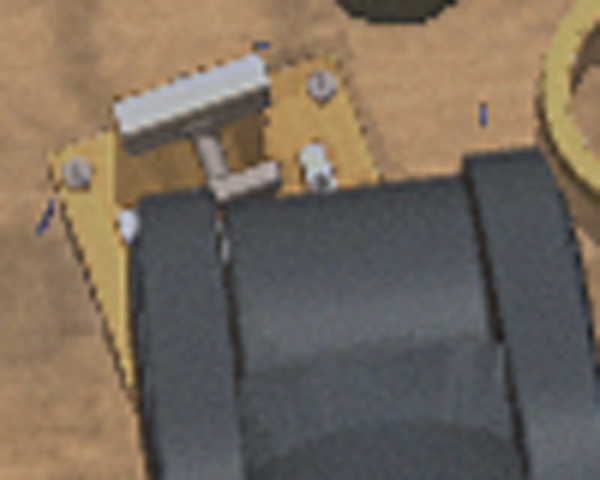

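Call:
play_rows(targets="1 -0.01 0 0 0; 1 -0.02 0 0 0; 1 -0.03 0 0 0; 1 -0.035 0 0 0; 1 -0.035 0 0 0; 1 -0.035 0 0 0")

```text
clock: 17.7
tool_pos: [0.5263, 0.053, 0.0453]
eef_rot: [-0.491, 3.103, -0.0]
wrist_force: [-2.8, -0.4, 1.5]
opening: -0.0003
```

Call:
play_rows(targets="1 -0.01 0 0 0; 1 -0.02 0 0 0; 1 -0.03 0 0 0; 1 -0.03 0 0 0; 1 -0.03 0 0 0")

```text
clock: 18.2
tool_pos: [0.5307, 0.0545, 0.0452]
eef_rot: [-0.491, 3.103, -0.0]
wrist_force: [-1.3, -1.1, 1.4]
opening: 0.0002
```

Call:
play_rows(targets="1 -0.01 0 0 0; 1 -0.02 0 0 0; 1 -0.02 0 0 0; 1 -0.02 0 0 0")

```text
clock: 18.6
tool_pos: [0.5327, 0.0551, 0.0452]
eef_rot: [0.491, -3.102, 0.001]
wrist_force: [-4.6, -2.2, 4.0]
opening: -0.0004
```

Call:
play_rows(targets="1 -0.01 0 0 0; 1 -0.02 0 0 0; 1 -0.03 0 0 0; 1 -0.035 0 0 0; 1 -0.035 0 0 0; 1 -0.035 0 0 0")

```text
clock: 19.2
tool_pos: [0.5363, 0.0563, 0.045]
eef_rot: [0.49, -3.099, 0.001]
wrist_force: [-9.3, -4.9, 7.3]
opening: -0.0001
```

```bash
python3 -c "
from h import *
d=snap('side','side11');t=snap('top','top11')
plan([.4768,.0372,.045],108)
p=robot.state()['tool_pos'];X=np.array([np.cos(np.radians(18)),np.sin(np.radians(18))]);print('jigx',(p[:2]-[.5765,.0702])@X)
cv2.imwrite('pics/s11c.png',cv2.resize(d['color'][190:235,320:380,::-1],None,fx=12,fy=12,interpolation=cv2.INTER_CUBIC))
cv2.imwrite('pics/t11c.png',cv2.resize(t['color'][190:240,275:335,::-1],None,fx=12,fy=12,interpolation=cv2.INTER_CUBIC))
"
```

```text
clk 19.3 pos [0.5363 0.0563 0.045 ] yaw_y 107.97 F [-10.2  -4.3   7.3] open 0.0001 tilt [-0.0036 -0.0013]
units [0.417 0.001 0.002] roll -0.001
jigx -0.042511860408162634
```

View pics/s11c.png

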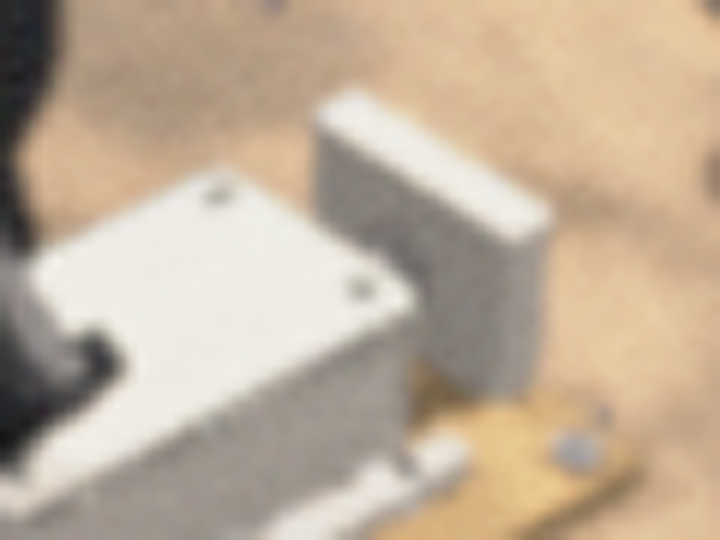

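View pics/t11c.png

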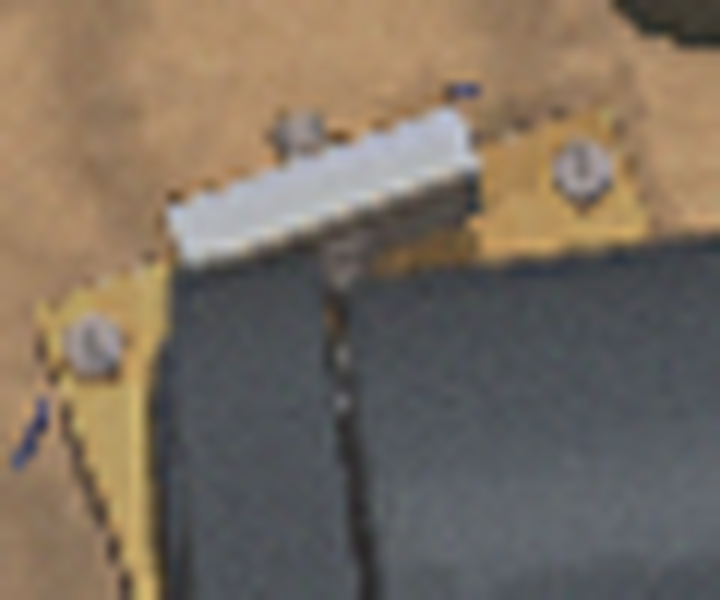

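```bash
cat > g.py <<'E'
from h import *
import sys
X=np.array([np.cos(np.radians(18)),np.sin(np.radians(18))]);Y=np.array([-X[1],X[0]])
def go(f,L,u0,v0,k):
    s=load(f)
    for n,x,y in L:
        w=onz(s,u0+(x+.5)/k-.5,v0+(y+.5)/k-.5,.056)[:2]-[.5765,.0707]
        print(f,n,(w@X*1e3).round(1),(w@Y*1e3).round(1))
if __name__=='__main__':
    go('side11',(('cov L',232,166),('cov R',414,300),('hole',220,190),('hole',362,286),('br L',318,122),('br R',518,243)),320,190,12)
    # reference: before any pushing (s8c: offset 260,180, k=6)
    go('side8',(('cov L',383,187),('cov R',482,257),('hole',380,203),('hole',452,250),('br L',518,118),('br R',617,180)),260,180,6)
E
python3 g.py
```

```text
side11 cov L 81.7 25.9
side11 cov R 77.6 -33.0
side11 hole 73.9 21.1
side11 hole 72.9 -22.6
side11 br L 106.6 25.9
side11 br R 107.5 -32.8
side8 cov L 31.5 27.5
side8 cov R 30.1 -33.6
side8 hole 23.3 20.0
side8 hole 24.2 -22.5
side8 br L 107.7 27.6
side8 br R 107.6 -31.7
```

Call:
play_rows(targets="1 -0.01 0 -0.002 0; 1 -0.02 0 -0.004 0; 1 -0.023 0 -0.004 0; 1 -0.023 0 -0.004 0; 1 -0.023 0 -0.004 0; 1 -0.023 0 -0.004 0")

```text
clock: 19.9
tool_pos: [0.5391, 0.0573, 0.0451]
eef_rot: [0.49, -3.098, 0.001]
wrist_force: [-9.1, -4.7, 2.2]
opening: 0.0001
```

```bash
python3 -c "
from h import *
d=snap('side','side12')
plan([.4768,.0372,.045],108)
p=robot.state()['tool_pos'];X=np.array([np.cos(np.radians(18)),np.sin(np.radians(18))]);print('jigx',(p[:2]-[.5765,.0702])@X,robot.state()['wrist_force'][:2]@X)
cv2.imwrite('pics/s12c.png',cv2.resize(d['color'][190:235,320:380,::-1],None,fx=12,fy=12,interpolation=cv2.INTER_CUBIC))
"
```

```text
clk 19.95 pos [0.5392 0.0573 0.0451] yaw_y 107.97 F [-8.6 -3.8  2.6] open 0.0002 tilt [-0.0046 -0.0016]
units [0.437 0.001 0.003] roll -0.001
jigx -0.03951880152319353 -9.402519070875401
```

View pics/s12c.png

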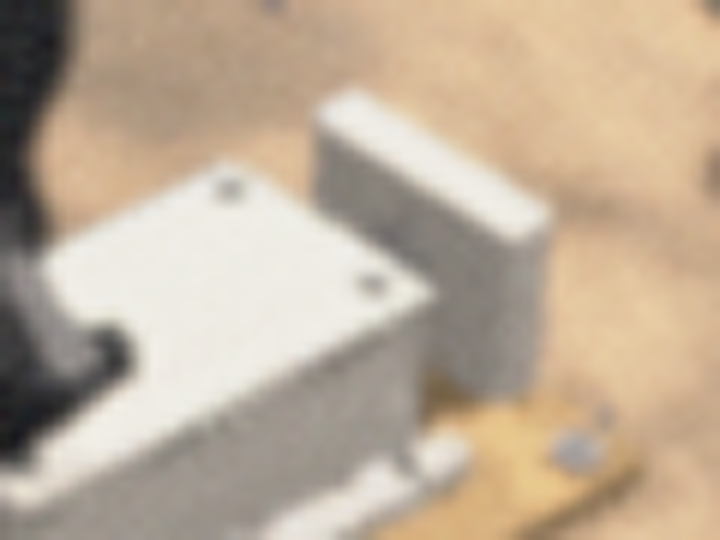

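```bash
python3 -c "
from g import *
go('side12',(('cov R',434,296),('hole',231,187),('hole',373,284),('br L',318,121),('br R',518,243)),320,190,12)
for i in range(6):
    s=robot.state();print(s['clock'],(s['wrist_force'][:2]@X).round(2),s['wrist_force'].round(1))
"
```

```text
side12 cov R 81.6 -34.6
side12 hole 76.4 20.4
side12 hole 75.1 -23.6
side12 br L 106.8 26.1
side12 br R 107.5 -32.8
19.95 -9.4 [-8.6 -3.8  2.6]
19.95 -9.4 [-8.6 -3.8  2.6]
19.95 -9.4 [-8.6 -3.8  2.6]
19.95 -9.4 [-8.6 -3.8  2.6]
19.95 -9.4 [-8.6 -3.8  2.6]
19.95 -9.4 [-8.6 -3.8  2.6]
```

Call:
play_rows(targets="1 0 0 0 0; 1 0 0 0 0")

```text
clock: 20.15
tool_pos: [0.5391, 0.0573, 0.0451]
eef_rot: [0.49, -3.098, 0.001]
wrist_force: [-9.3, -5.3, 2.9]
opening: -0.0001
```

Call:
play_rows(targets="1 0 0 0 0; 1 0 0 0 0")

```text
clock: 20.35
tool_pos: [0.5391, 0.0573, 0.045]
eef_rot: [0.49, -3.098, 0.001]
wrist_force: [-9.9, -4.1, 2.1]
opening: -0.0001
```

Call:
play_rows(targets="1 -0.004 0 0 0; 1 -0.008 0 0 0; 1 -0.008 0 0 0; 1 -0.008 0 0 0; 1 -0.008 0 0 0")

```text
clock: 20.85
tool_pos: [0.5398, 0.0575, 0.0451]
eef_rot: [0.49, -3.097, 0.002]
wrist_force: [-11.2, -4.7, 4.9]
opening: 0.0002
```

```bash
python3 -c "
from h import *
d=snap('side','side13');t=snap('top','top13')
plan([.4768,.0372,.045],108)
p=robot.state()['tool_pos'];X=np.array([np.cos(np.radians(18)),np.sin(np.radians(18))]);print('jigx',(p[:2]-[.5765,.0702])@X,robot.state()['wrist_force'][:2]@X)
cv2.imwrite('pics/s13c.png',cv2.resize(d['color'][175:275,255:375,::-1],None,fx=6,fy=6,interpolation=cv2.INTER_CUBIC))
cv2.imwrite('pics/t13.png',t['color'][:,:,::-1])
"
```

```text
clk 20.95 pos [0.5398 0.0575 0.045 ] yaw_y 107.96 F [-10.9  -5.4   4.6] open -0.0001 tilt [-0.0056 -0.0019]
units [0.441 0.001 0.003] roll -0.001
jigx -0.03888234859636861 -12.003004730376258
```

View pics/s13c.png

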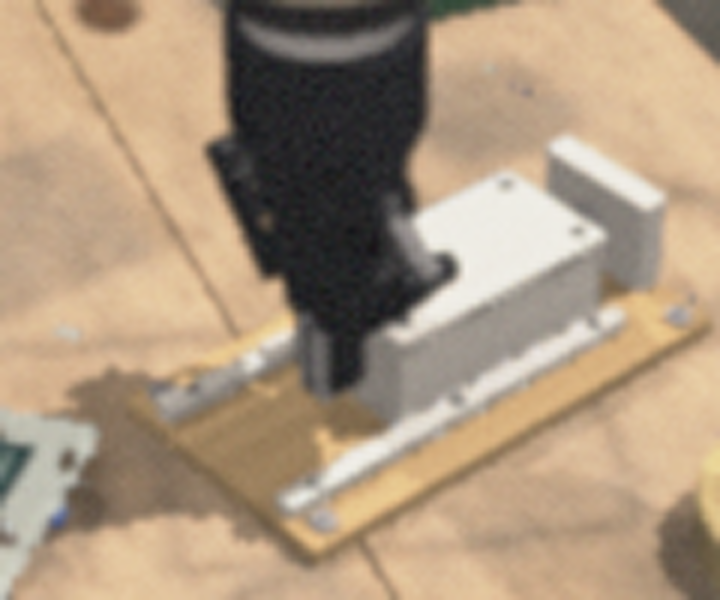

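View pics/t13.png

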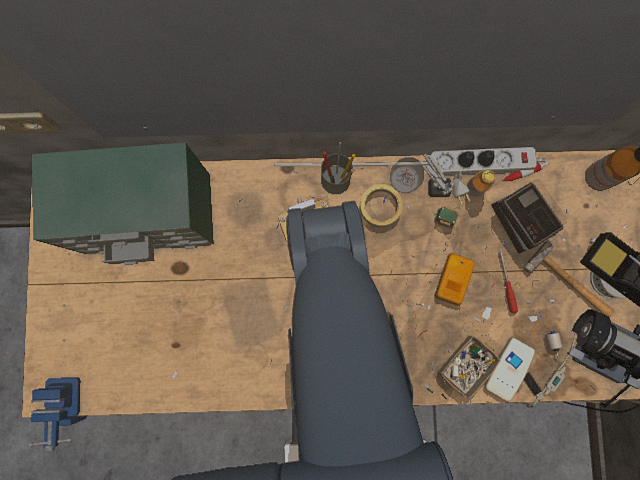

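The stop is about 11–12 mm in, the push is 12 N and steady, and the cover is flush. Handing in.

```bash
python3 -c "
from h import *
print(robot.close_job());s=robot.state();print(s['clock'],s['tool_pos'],s['wrist_force'])"
```

```text
the job is handed in; nothing more can be done
None
the job is handed in; nothing more can be done
```

I laid the cover on the housing lip-down and pressed it flat. I then slid the closed housing against the sprung stop and handed the job in at about 21 s, with the arm still pushing.

- **Cover:** I pressed it at the centre and near both ends with 33–52 N at the fingertips. All three spots made contact at the same height, 80.8–80.9 mm TCP, which is what a seated cover should give. The last side picture shows it flush with the housing.
- **Stop:** I estimate it is about 11–12 mm in. After the second-to-last push, the side view and arm position put it at about 11 mm and the force at a little over 10 mm, so I added a last push that moved it about 0.7 mm. The camera could not see the stop pad itself because the arm blocked the top view, so this is uncertain by about 1–2 mm.
- **Final push:** The wrist reads about 12 N along the jig. That is the spring plus roughly 2 N of sliding friction. There is also about 5 N vertical.
- **Other items:** The meter, transformer and tape roll look undisturbed in the last top picture.

No check failed. The grip on the cover read 57.6 mm instead of 60 mm, but the cover lifted level. The state could no longer be read once the job was handed in.

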